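# Fit the packing spacer that brings the cradle's pressure pointer into its band

### The job

Find the spacer that fits snugly in the gap between the black battery module and the sprung jaw of the test cradle: pushed fully down to the cradle's floor, it must leave the pointer of the cradle's dial inside the thick black band. Feel your way gently and never force a spacer that is too thick. Leave the two spacers you do not use in their own slots of the wooden rack.

Things in the scene. Friction and masses are not known exactly. Their poses are not given: they have to be found in the camera images.
- cradle: aluminium test cradle fixed to the bench, plate 110 mm (x) by 230 mm (y) by 10 mm thick; origin at the underside. The head on it holds in a row along y, from - to +: back stop, black battery module, gap (open slot along x), steel sprung jaw, grey jaw housing, white dial plate. The tops of module and jaw stand 44 mm above the bench, the dial 50 mm
- plate_end (a point): middle of the plate's top edge at its -y end, 92.5 mm from the cradle's origin along y. The head and the module are clamped in a different place each time, which is not reported: the resting jaw's gap face lies at cradle y = -6 to +6 mm, and the module's gap face 5.3 to 12.7 mm to the -y side of it. Feel or look for the gap
- slot (a point): point on the cradle's floor (plate top, 10 mm above the bench) at the mean place of the resting jaw's gap face, middle of the slot's length; axes as the cradle's. The fitted spacer stands on this floor between module and jaw, x axis along the slot, centred within 10 mm of this point along x. Module 84 mm and jaw 50 mm long along x
- pointer (a joint): dark needle of the dial, turned by the jaw: 0.25 rad per mm the jaw is pressed to +y; 0 = rest, 1.25 = hard stop (5 mm). Spring: 1 N preload plus 1 N per mm. Jaw's top edge has a 4 mm bevel. The thick black band runs from 0.25 to 1.0 rad (1 to 4 mm). Seen from above with the cradle's +y up it points up and left at 0 and swings clockwise
- spacer_1: upright white plastic spacer, 50 g, one dot on its top; blade 9 mm thick (y), 36 mm wide (x), 42 mm tall, both flat faces tapering over its lowest 14 mm to a nose 2 mm thick; above the blade a grip tab 12 mm thick (y), 28 mm wide (x), from 42 to 82 mm above the origin. Origin: centre of the nose underside
- rack_hole0 (a point): centre of the mouth of spacer_1's own slot in the rack, 34 mm above the bench; slot 12 mm (rack y) by 39 mm (rack x), 30 mm deep
- spacer_2: upright white plastic spacer, 50 g, two dots on its top; blade 11.5 mm thick (y), 36 mm wide (x), 42 mm tall, both flat faces tapering over its lowest 14 mm to a nose 4.5 mm thick; above the blade a grip tab 12 mm thick (y), 28 mm wide (x), from 42 to 82 mm above the origin. Origin: centre of the nose underside
- rack_hole1 (a point): centre of the mouth of spacer_2's own slot in the rack, 34 mm above the bench; slot 14.5 mm (rack y) by 39 mm (rack x), 30 mm deep
- spacer_3: upright white plastic spacer, 50 g, three dots on its top; blade 14 mm thick (y), 36 mm wide (x), 42 mm tall, both flat faces tapering over its lowest 14 mm to a nose 7 mm thick; above the blade a grip tab 12 mm thick (y), 28 mm wide (x), from 42 to 82 mm above the origin. Origin: centre of the nose underside
- rack_hole2 (a point): centre of the mouth of spacer_3's own slot in the rack, 34 mm above the bench; slot 17 mm (rack y) by 39 mm (rack x), 30 mm deep
- rack: wooden rack fixed to the bench, 180 mm (x) by 50 mm (y) by 34 mm tall, origin at the centre of the underside; three slots in a row along x, 58 mm apart, thinnest spacer at -x; in each slot stands its spacer loosely, its nose 4 mm above the bench and its x axis along the rack's x

How it is judged:
At the end, for the whole second after the job is handed in: One spacer at rest in the gap: nose within 3 mm of the floor, within 10 mm of the slot middle along x, tilt under 0.1 rad, pointer at 0.23 to 1.02 rad. The other two at rest in their own rack slots: nose under 12 mm above the bench, within 8 mm of the slot centre (((z of spacer_1 in the frame of slot below 0.003 m and x of spacer_1 in the frame of slot between -0.01 and 0.01 m and y of spacer_1 in the frame of slot between -0.018 and 0.008 m and angle between spacer_1's own z axis and vertical below 0.1 rad and z of each of spacer_2, spacer_3 in the frame of rack below 0.012 m and horizontal distance between spacer_2 and rack_hole1 below 0.008 m and horizontal distance between spacer_3 and rack_hole2 below 0.008 m) or (z of spacer_2 in the frame of slot below 0.003 m and x of spacer_2 in the frame of slot between -0.01 and 0.01 m and y of spacer_2 in the frame of slot between -0.018 and 0.008 m and angle between spacer_2's own z axis and vertical below 0.1 rad and z of each of spacer_1, spacer_3 in the frame of rack below 0.012 m and horizontal distance between spacer_1 and rack_hole0 below 0.008 m and horizontal distance between spacer_3 and rack_hole2 below 0.008 m) or (z of spacer_3 in the frame of slot below 0.003 m and x of spacer_3 in the frame of slot between -0.01 and 0.01 m and y of spacer_3 in the frame of slot between -0.018 and 0.008 m and angle between spacer_3's own z axis and vertical below 0.1 rad and z of each of spacer_1, spacer_2 in the frame of rack below 0.012 m and horizontal distance between spacer_1 and rack_hole0 below 0.008 m and horizontal distance between spacer_2 and rack_hole1 below 0.008 m)) and value of joint pointer between 0.23 and 1.02 rad and linear speed of each of spacer_1, spacer_2, spacer_3 below 0.02 m/s); the robot touches nothing.
It fails at once if spacer_1 pressed against the cradle, its jaw or the module in it with more than 50 N (contact force between spacer_1 and cradle above 50 N).
It fails at once if spacer_2 pressed against the cradle, its jaw or the module in it with more than 50 N (contact force between spacer_2 and cradle above 50 N).
It fails at once if spacer_3 pressed against the cradle, its jaw or the module in it with more than 50 N (contact force between spacer_3 and cradle above 50 N).
It also fails if it takes over 72 s, if anything falls off the work surface, if the arm or the gripper's body presses on something with over 40 N, if the wrist force passes 120 N, or if a joint passes its speed limit or range.

### The arm

A 6-joint arm with a two-finger parallel gripper is mounted at the origin on the work surface. World frame = base frame: x ahead of the robot, y to its left, z up, the work surface at z = 0. Lengths are in m, angles in rad, forces in N, time in s.
With the tool pointing down it reaches from about 0.35 to 0.975 m from the base axis. Payload 4.9 kg.
Tool frame: the origin (TCP) lies on the centre line of the jaws, within the pads' length; the fingertips stand 14 mm ahead of it and the grasp point (between the pads) lies 5 mm behind it; x points along the fingers, z is the direction in which the jaws open and shut, and the axes are right-handed (so a half turn about x gives the same grasp; the last joint's range is limited). The gripper opens to 85 mm and grips with 20 to 120 N. Pads are 22 mm wide; open, the fingers measure 114 mm over their backs; the gripper's body (76 mm by 85 mm) begins 54 mm behind the grasp point. The pads swing forward as they close: fully open they stand 13 mm farther back than shut.
Start: joints at [1.206, 0.053, 1.613, -0, 1.476, -0.119], TCP at [0.152, 0.606, 0.245] pointing down, gripper open.
Joint ranges: [-3.01, 3.01], [-1.01, 2.22], [0.06, 2.58], [-1.02, 4.17], [0.09, 2.62], [-3.14, 3.14]. Speed limits (rad/s): [2.57, 2.57, 3.14, 3.14, 3.14, 3.14].

### API

Orientations are given as a rotation vector (axis times angle).
In Python, from station import ctrl gives the robot as it stands.
- The arm moves only by the tool move_arm, never from a script. Its argument "increments" is a list that holds one entry, the list of rows, each a list of 4 numbers: the shift along the tool's x, y, z in units of 25 cm (1.0 is 25 cm), then the turn about the tool's x in units of 90 degrees (1.0 is 90 degrees). A call has 1 to 20 rows; each row shifts and turns the commanded pose from where the row before left it, along the tool's axes as they then stand; what a row does not reach is not made up. A row lasts 1/12 s, in which the tool goes at most 41.7 mm and 7.16 degrees, less where a joint would pass 70% of its speed; a pose out of reach is approached as far as the arm can. A call with a number of a shift or a turn outside -1 to 1 is refused whole. A call with a gripper value outside its range is refused whole. "gripper" is the closure, from 0 (fully open) to 1 (shut), set as the call begins (left out, the last holds). The fingers move at their own pace and stop on an object; "squeeze" is the grip in N (left out, the last holds). Time passes only in rows, so rows that do not move let the fingers close. It gives the time, the measured TCP pose, the force and the opening at its end, in the units of the state.
- ctrl.get_obs(): the state, without advancing time (a new reading comes with each control period).
- ctrl.get_image(name): name is "side" or "top"; returns a dict with "pixels" (384x512x3 uint8, red, green, blue), "depth" (384x512 float32, m along the optical axis (not along the pixel's ray), 0 where there is no reading), "K" (3x3 intrinsics, pixels), "k1" (the pictures are not rectified: a ray, as slopes to the right and down, at radius r is drawn at 1 + k1 r^2 times it, then the intrinsics apply), "extrinsics" (4x4, takes a point from camera to world coordinates). Camera axes: x right, y up, looking along -z (the intrinsics and any distortion apply to the point x, -y, -z); pixel columns grow to the right and rows downward; lengths in m; the calibration is good to about 2 mm. A picture is of the moment at which its call begins.
- ctrl.finish_job(): hands the job in, once; it reports no verdict.
Trained networks look in the newest picture that a camera, given by its name, has taken for a name from the list of things; names that differ only in an ending like _2 or _b are one class to them, and where a whole thing is asked for, a point or a joint stands for the part that bears it (a point fixed in the world has none). Each returns a list of dicts, best first, with "score" (0 to 1); they miss things now and then, are a little off and sometimes report something else, mostly with a low value. They report only what shows in the picture. A call takes as long as a camera call.
- ctrl.trace(camera, target): "region" (384x512 bool, what is visible of it) and "pixel" ([row, column] in pixels, amid what is visible of it).
The state is a dict: "t": time; "q": joint angles; "dq": joint speeds; "effort": joint torques, N m; "tool_pos": TCP position; "tool_rot": TCP orientation; "contact_force": force on the tool from outside, world axes, zero at the start; "wrist_torque": the same for the moment, N m; "opening": finger opening in m.
Only numpy, scipy, OpenCV 4.12 (cv2) and the standard library are available. Lean on these libraries where they do the work, as an engineer would, in place of code of your own. Each camera call takes 0.05 s, during which the arm holds its last target. There are 200 camera calls.

## Working session

There is one attempt and no reset: what is moved stays moved. The work goes in short steps, Python scripts to look and compute and a tool call to move; the robot and the scene stay as the last step left them, time stands still between calls to the robot, and variables do not carry over. Pictures are saved under pics/ and viewed, about 8 in all and at most 12, crops included, and the job is handed in when it is done.

Besides the shell and the picture viewer there is one more tool, called after "Request:" as name(argument=value, ...) on one line, values as JSON. move_arm: Moves the arm, as the interface text tells. Shifts and turns lie within -1 to 1; 1 stands for 25 cm of shift or 90 degrees of turn. Its arguments: {"type":"object","properties":{"increments":{"type":"array","items":{"type":"array","items":{"type":"array","items":{"type":"number","minimum":-1,"maximum":1}}}},"gripper":{"type":"number"},"squeeze":{"type":"number"}},"required":["increments"]}

```bash
mkdir -p pics
cat > h.py <<'E'
import numpy as np, cv2
from station import ctrl
from scipy.spatial.transform import Rotation as R
def cloud(im):
    d=im["depth"];K=im["K"];h,w=d.shape
    u,v=np.meshgrid(np.arange(w),np.arange(h))
    a=(u-K[0,2])/K[0,0];b=(v-K[1,2])/K[1,1];x,y=a.copy(),b.copy()
    for _ in range(8):
        s=1+im["k1"]*(x*x+y*y);x,y=a/s,b/s
    P=np.stack([x*d,-y*d,-d,np.ones_like(d)],-1)
    return (P@np.array(im["extrinsics"]).T)[...,:3]
def proj(im,p):
    c=np.linalg.inv(im["extrinsics"])@np.r_[p,1];x,y=c[0]/-c[2],-c[1]/-c[2]
    s=1+im["k1"]*(x*x+y*y);K=im["K"];return K[0,0]*x*s+K[0,2],K[1,1]*y*s+K[1,2]
def save(n,p,crop=None,sc=1):
    if crop: r0,r1,c0,c1=crop;p=p[r0:r1,c0:c1]
    p=cv2.resize(p,None,fx=sc,fy=sc,interpolation=cv2.INTER_CUBIC);cv2.imwrite("pics/"+n,p[...,::-1])
E
python3 - <<'E'
from h import *
o=ctrl.get_obs();print({k:np.round(v,3) for k,v in o.items()})
ims={n:ctrl.get_image(n) for n in("top","side")}
save("a.png",np.vstack([ims["top"]["pixels"],ims["side"]["pixels"]]),sc=0.78)
for n,im in ims.items():
    C=cloud(im);print(n,im["K"][0,0],im["k1"],np.round(im["extrinsics"],3).tolist(),np.isfinite(C).all())
    for t in("cradle","rack","spacer_1","spacer_2","pointer"):
        for r in ctrl.trace(n,t):
            m=r["region"]&(im["depth"]>0);P=C[m]
            if len(P)==0:continue
            print(n,t,round(r["score"],2),np.round(r["pixel"]),m.sum(),np.round(np.median(P,0),3),"zmax",np.round(np.percentile(P[:,2],95),3),"lo",np.round(P.min(0),3),"hi",np.round(P.max(0),3))
E
```

```text
{'t': np.float64(0.0), 'q': array([ 1.206,  0.053,  1.614, -0.   ,  1.476, -0.119]), 'dq': array([-0.   ,  0.001,  0.001, -0.001,  0.001, -0.002]), 'effort': array([ 0.0000e+00, -3.9369e+01, -3.7017e+01, -0.0000e+00,  7.0000e-03,
        0.0000e+00]), 'tool_pos': array([0.152, 0.606, 0.244]), 'tool_rot': array([-1.027,  1.317,  1.026]), 'contact_force': array([-0.458,  0.081, -0.05 ]), 'wrist_torque': array([-0.011, -0.012,  0.031]), 'opening': np.float64(0.086)}
top 347.6105346372035 -0.04516640658665123 [[-0.019, 0.994, -0.11, 0.485], [-1.0, -0.019, 0.002, -0.049], [-0.001, 0.11, 0.994, 0.698], [0.0, 0.0, 0.0, 1.0]] True
top cradle 0.85 [215. 287.] 6715 [ 0.516 -0.117  0.044] zmax 0.047 lo [ 0.433 -0.268 -0.002] hi [0.599 0.005 0.058]
top rack 0.92 [215. 149.] 1848 [0.518 0.142 0.034] zmax 0.036 lo [0.433 0.118 0.   ] hi [0.619 0.192 0.08 ]
top spacer_1 0.78 [244. 145.] 243 [0.469 0.142 0.077] zmax 0.088 lo [0.451 0.138 0.028] hi [0.486 0.153 0.089]
top spacer_1 0.68 [179. 135.] 292 [0.58  0.158 0.07 ] zmax 0.088 lo [0.565 0.151 0.023] hi [0.6   0.169 0.089]
top spacer_2 0.78 [244.
[... 685 characters left out ...]
 hi [0.598 0.182 0.087]
side spacer_1 0.61 [141. 208.] 383 [0.522 0.149 0.062] zmax 0.086 lo [0.506 0.144 0.029] hi [0.541 0.163 0.087]
side spacer_1 0.55 [151. 184.] 386 [0.464 0.141 0.062] zmax 0.086 lo [0.448 0.137 0.031] hi [0.484 0.151 0.087]
side spacer_2 0.63 [129. 230.] 351 [0.577 0.157 0.06 ] zmax 0.086 lo [0.561 0.151 0.03 ] hi [0.598 0.182 0.087]
side spacer_2 0.61 [141. 208.] 383 [0.522 0.149 0.062] zmax 0.086 lo [0.506 0.144 0.029] hi [0.541 0.163 0.087]
side spacer_2 0.55 [151. 184.] 386 [0.464 0.141 0.062] zmax 0.086 lo [0.448 0.137 0.031] hi [0.484 0.151 0.087]
side pointer 0.7 [258. 276.] 8600 [ 0.507 -0.137  0.042] zmax 0.045 lo [ 0.432 -0.257 -0.002] hi [0.601 0.019 0.057]
```

View pics/a.png

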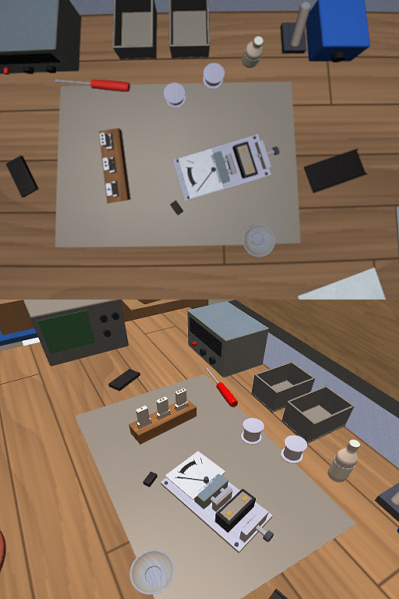

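```bash
cat > m.py <<'E'
from h import *
ims={n:ctrl.get_image(n) for n in("top","side")}
def fit(n,t,zlo,zhi):
    im=ims[n];C=cloud(im);r=ctrl.trace(n,t)[0]
    m=cv2.dilate(r["region"].astype(np.uint8),np.ones((3,3)))>0
    m&=(C[...,2]>zlo)&(C[...,2]<zhi);m=m.astype(np.uint8)
    k,l,s,_=cv2.connectedComponentsWithStats(m);i=1+np.argmax(s[1:,4])
    P=C[l==i]; (c,wh,a)=cv2.minAreaRect((P[:,:2]*1000).astype(np.float32))
    print(n,t,np.round(c,1),np.round(wh,1),round(a,2),"z",np.round(np.median(P[:,2])*1000,1))
for n in ims:
    fit(n,"rack",.025,.042); fit(n,"cradle",.005,.07)
    im=ims[n];C=cloud(im)
    m=((C[...,2]>.076)&(C[...,2]<.095)&(C[...,1]>.1)&(C[...,1]<.2)&(C[...,0]>.4)&(C[...,0]<.65)).astype(np.uint8)
    k,l,s,_=cv2.connectedComponentsWithStats(m)
    for i in range(1,k):
        if s[i,4]>8:
            P=C[l==i];print(n,"tab",s[i,4],np.round(P.mean(0)*1000,1),np.round(np.ptp(P,0)*1000))
a=ims["top"]["pixels"][160:260,215:365];b=ims["side"]["pixels"][180:330,200:350]
A=cv2.resize(a,(780,520),interpolation=cv2.INTER_CUBIC)
save("b.png",A);save("c.png",b,sc=4)
E
python3 m.py
```

```text
top rack [525.6 154.8] [181.1  50.1] 7.9 z 34.5
top cradle [ 522.2 -130.1] [112.3 260.5] 15.62 z 43.7
top tab 138 [582.6 161.3  85.3] [29. 15. 14.]
top tab 135 [525.7 152.8  85.5] [27. 15. 13.]
top tab 134 [468.1 145.   85.6] [28. 16. 13.]
side rack [523.4 153.6] [181.3  53.6] 7.35 z 33.2
side cradle [ 518.1 -130.8] [111.1 259.3] 15.89 z 42.2
side tab 99 [579.7 159.4  83.3] [29. 17. 12.]
side tab 110 [522.7 151.4  83.2] [28. 16. 12.]
side tab 121 [465.5 143.5  83.1] [28. 16. 12.]
```

View pics/b.png

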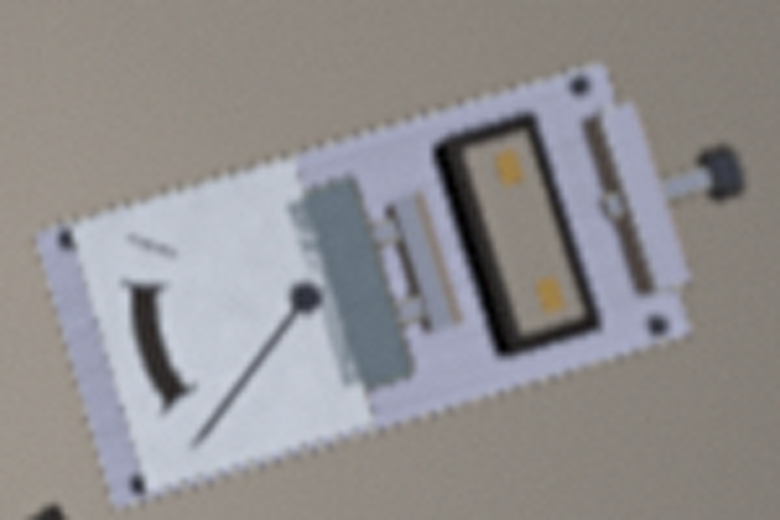

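View pics/c.png

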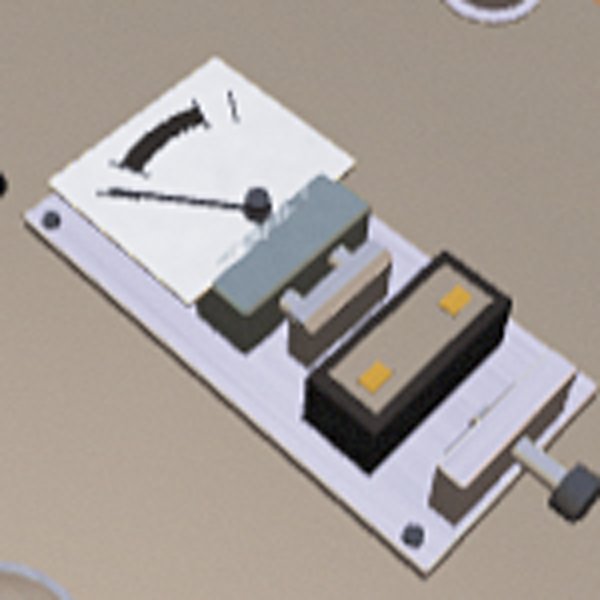

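```bash
cat > rect.py <<'E'
from h import *
def rectify(im,o,yaw,z,xs,ys):
    "gray image on plane z, cradle-frame grid (rows x, cols y), metres"
    X,Y=np.meshgrid(xs,ys,indexing="ij");c,s=np.cos(yaw),np.sin(yaw)
    W=np.stack([o[0]+c*X-s*Y,o[1]+s*X+c*Y,np.full_like(X,z),np.ones_like(X)],-1)
    p=W@np.linalg.inv(im["extrinsics"]).T;x,y=p[...,0]/-p[...,2],p[...,1]/p[...,2]
    k=1+im["k1"]*(x*x+y*y);K=im["K"]
    return cv2.remap(im["pixels"],(K[0,0]*x*k+K[0,2]).astype(np.float32),(K[1,1]*y*k+K[1,2]).astype(np.float32),cv2.INTER_CUBIC)
E
python3 - <<'E'
from rect import *
yaw=np.deg2rad(15.75);xs=np.arange(-70,70,.5)/1e3;ys=np.arange(-160,160,.5)/1e3
rows=[]
for n,o in(("top",(.522,-.130)),("side",(.518,-.131))):
    im=ctrl.get_image(n);I=rectify(im,o,yaw,.010,xs,ys);rows.append(I)
    # plate edges: profile by saturation/brightness
    J=rectify(im,o,yaw,.010,np.arange(-70,70,.5)/1e3,np.arange(60,125,1)/1e3).astype(int)
    print(n,"x prof edges");g=J.sum(2).mean(1);print([(round(-70+.5*i,1),int(g[i])) for i in list(range(12,44,2))+list(range(236,268,2))])
    g=rectify(im,o,yaw,.010,np.arange(-35,35,1)/1e3,ys).astype(int).sum(2).mean(0)
    print("y prof",[(round(-160+.5*i,1),int(g[i])) for i in list(range(0,120,4))+list(range(500,560,3))])
M=np.vstack(rows)
for k in range(0,640,40): M[::6,k]=[255,0,0]
save("d.png",M)
E
```

```text
top x prof edges
[(-64.0, 428), (-63.0, 428), (-62.0, 428), (-61.0, 428), (-60.0, 426), (-59.0, 422), (-58.0, 419), (-57.0, 422), (-56.0, 438), (-55.0, 468), (-54.0, 501), (-53.0, 527), (-52.0, 550), (-51.0, 566), (-50.0, 568), (-49.0, 566), (48.0, 556), (49.0, 558), (50.0, 555), (51.0, 541), (52.0, 511), (53.0, 474), (54.0, 441), (55.0, 425), (56.0, 423), (57.0, 429), (58.0, 432), (59.0, 434), (60.0, 434), (61.0, 433), (62.0, 433), (63.0, 433)]
y prof [(-160.0, 372), (-158.0, 373), (-156.0, 374), (-154.0, 374), (-152.0, 374), (-150.0, 374), (-148.0, 375), (-146.0, 376), (-144.0, 376), (-142.0, 378), (-140.0, 376), (-138.0, 360), (-136.0, 337), (-134.0, 320), (-132.0, 319), (-130.0, 320), (-128.0, 317), (-126.0, 320), (-124.0, 345), (-122.0, 371), (-120.0, 386), (-118.0, 387), (-116.0, 386), (-114.0, 387), (-112.0, 387), (-110.0, 383), (-108.0, 386), (-106.0, 433), (-104.0, 488), (-102.0, 505), (90.0, 570), (91.5, 529), (93.0, 450), (94.5, 361), (96.0, 304), (97.5, 284), (99.0, 285), (100.5, 319), (102.0, 402), (103.5, 506), (105.0, 581), (106.5, 604), (108.0, 603), (109.5, 600), (11
[... 562 characters left out ...]
, 467), (-156.0, 466), (-154.0, 466), (-152.0, 466), (-150.0, 466), (-148.0, 467), (-146.0, 466), (-144.0, 466), (-142.0, 467), (-140.0, 465), (-138.0, 467), (-136.0, 466), (-134.0, 467), (-132.0, 467), (-130.0, 469), (-128.0, 447), (-126.0, 365), (-124.0, 384), (-122.0, 389), (-120.0, 387), (-118.0, 389), (-116.0, 386), (-114.0, 406), (-112.0, 469), (-110.0, 471), (-108.0, 468), (-106.0, 470), (-104.0, 472), (-102.0, 438), (90.0, 662), (91.5, 661), (93.0, 665), (94.5, 667), (96.0, 669), (97.5, 664), (99.0, 661), (100.5, 655), (102.0, 655), (103.5, 658), (105.0, 658), (106.5, 645), (108.0, 646), (109.5, 647), (111.0, 627), (112.5, 561), (114.0, 460), (115.5, 386), (117.0, 381), (118.5, 381)]
```

View pics/d.png

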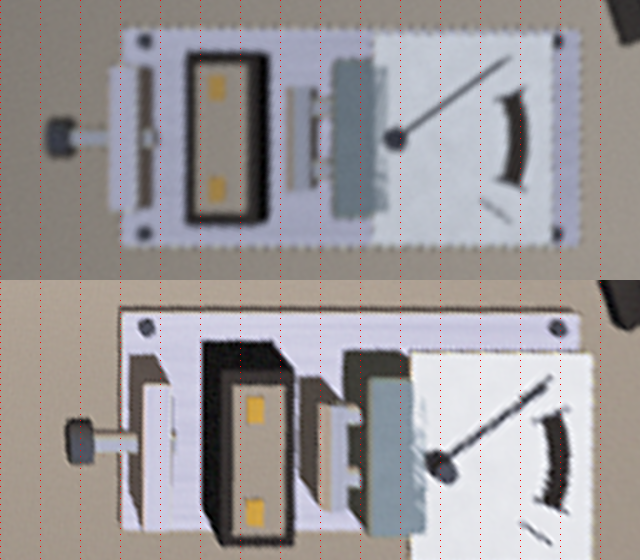

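Run:
```python
from rect import *
yaw=np.deg2rad(15.75)
for n,o in(("top",(.522,-.130)),("side",(.518,-.131))):
    im=ctrl.get_image(n)
    for z in(.010,.040,.044):
        ys=np.arange(-72,14,.25)/1e3
        g=rectify(im,o,yaw,z,np.arange(-12,13,1)/1e3,ys).astype(int).sum(2).mean(0)
        print(n,z);print([(round(1e3*ys[i],1),int(g[i])) for i in range(0,len(ys),6)])
rows=[]
for n,o in(("top",(.522,-.130)),("side",(.518,-.131))):
    im=ctrl.get_image(n);rows.append(rectify(im,o,yaw,.044,np.arange(-48,48,.33)/1e3,np.arange(-75,15,.125)/1e3))
M=np.vstack(rows)
for k in range(0,720,40): M[::8,k]=[255,0,0]
save("e.png",M)
```

```text
top 0.01
[(np.float64(-72.0), 508), (np.float64(-70.5), 510), (np.float64(-69.0), 455), (np.float64(-67.5), 317), (np.float64(-66.0), 168), (np.float64(-64.5), 124), (np.float64(-63.0), 215), (np.float64(-61.5), 336), (np.float64(-60.0), 395), (np.float64(-58.5), 405), (np.float64(-57.0), 402), (np.float64(-55.5), 400), (np.float64(-54.0), 400), (np.float64(-52.5), 400), (np.float64(-51.0), 401), (np.float64(-49.5), 401), (np.float64(-48.0), 400), (np.float64(-46.5), 401), (np.float64(-45.0), 402), (np.float64(-43.5), 401), (np.float64(-42.0), 406), (np.float64(-40.5), 412), (np.float64(-39.0), 405), (np.float64(-37.5), 346), (np.float64(-36.0), 233), (np.float64(-34.5), 147), (np.float64(-33.0), 115), (np.float64(-31.5), 90), (np.float64(-30.0), 40), (np.float64(-28.5), 12), (np.float64(-27.0), 96), (np.float64(-25.5), 270), (np.float64(-24.0), 435), (np.float64(-22.5), 513), (np.float64(-21.0), 523), (np.float64(-19.5), 512), (np.float64(-18.0), 473), (np.float64(-16.5), 413), (np.float64(-15.0), 382), (np.float64(-13.5), 400), (np.float64(-12.0), 429), (np.float64(-10.5), 435), (n
[... 7149 characters left out ...]
float64(-27.0), 121), (np.float64(-25.5), 316), (np.float64(-24.0), 491), (np.float64(-22.5), 316), (np.float64(-21.0), 198), (np.float64(-19.5), 210), (np.float64(-18.0), 212), (np.float64(-16.5), 202), (np.float64(-15.0), 230), (np.float64(-13.5), 436), (np.float64(-12.0), 499), (np.float64(-10.5), 473), (np.float64(-9.0), 485), (np.float64(-7.5), 534), (np.float64(-6.0), 553), (np.float64(-4.5), 540), (np.float64(-3.0), 547), (np.float64(-1.5), 541), (np.float64(0.0), 392), (np.float64(1.5), 278), (np.float64(3.0), 288), (np.float64(4.5), 274), (np.float64(6.0), 205), (np.float64(7.5), 163), (np.float64(9.0), 274), (np.float64(10.5), 402), (np.float64(12.0), 439), (np.float64(13.5), 444)]
```

View pics/e.png

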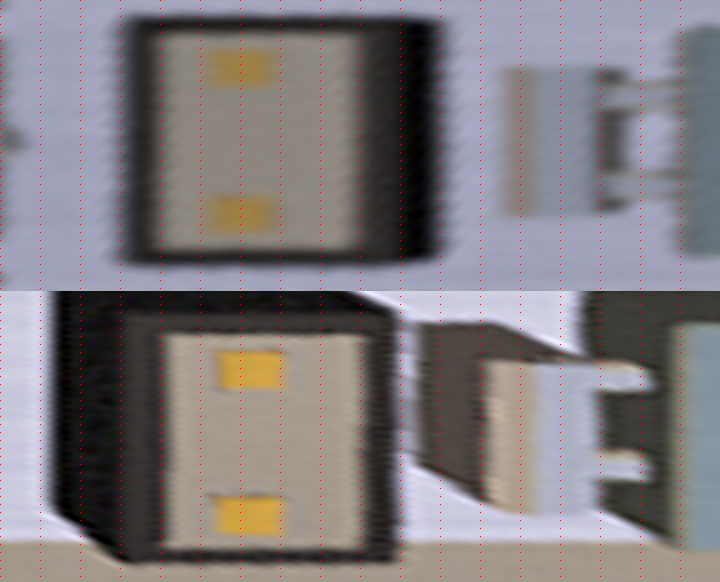

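```bash
cat > go.py <<'E'
from h import *
def plan(p,yaw):
    "turn (deg about tool x) so that tool z lies at yaw (deg, mod 180) and shift in the turned tool frame, mm"
    o=ctrl.get_obs();Rm=R.from_rotvec(o["tool_rot"]);z=Rm.apply([0,0,1]);x=Rm.apply([1,0,0])
    now=np.degrees(np.arctan2(z[1],z[0]));d=(yaw-now+90)%180-90
    turn=d*np.sign(x[2]);R2=Rm*R.from_rotvec([np.radians(turn),0,0])
    sh=R2.inv().apply(np.array(p)-o["tool_pos"])*1000
    print("x axis",np.round(x,4),"z yaw",round(now,2),"turn deg",round(turn,2),"units",round(turn/90,4),"shift mm",np.round(sh,1),"units",np.round(sh/250,4),"q6",round(o["q"][5],2))
    print("world y in tool",np.round(R2.inv().apply([0,1,0]),2),"F",np.round(o["contact_force"],1),"t",round(o["t"],2),"pos",np.round(o["tool_pos"]*1000,1))
E
python3 - <<'E'
from go import *
plan([.5815,.1615,.13],98)
a=ctrl.get_image("top")["pixels"][160:265,110:185];b=ctrl.get_image("side")["pixels"][115:190,160:260]
save("f.png",np.vstack([cv2.resize(a,(400,560),interpolation=cv2.INTER_CUBIC)]));save("g.png",b,sc=6)
E
```

```text
x axis [-1.e-04 -1.e-04 -1.e+00] z yaw 75.91 turn deg -22.09 units -0.2454 shift mm [ 115.3 -363.4 -500.1] units [ 0.4611 -1.4534 -2.0004] q6 -0.12
world y in tool [-0.   -0.14  0.99] F [ 0.4 -0.5  1. ] t 1.2 pos [152.1 606.2 245.3]
```

View pics/f.png

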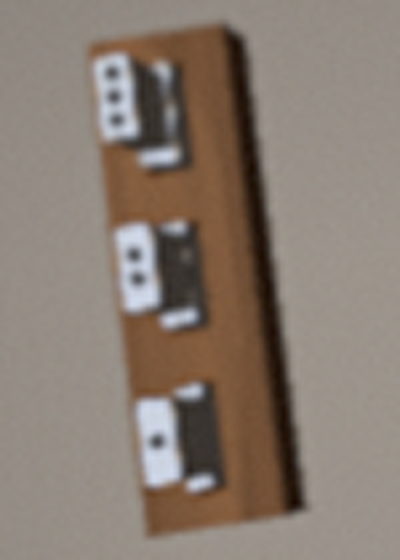

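Request:
move_arm(increments=[[[0,0,0,-0.0614],[0,0,0,-0.0614],[0,0,0,-0.0613],[0,0,0,-0.0613],[0,-0.0908,-0.125,0],[0,-0.0908,-0.125,0],[0,-0.0908,-0.125,0],[0,-0.0908,-0.125,0],[0,-0.0908,-0.125,0],[0,-0.0908,-0.125,0],[0,-0.0908,-0.125,0],[0,-0.0908,-0.125,0],[0,-0.0908,-0.125,0],[0,-0.0908,-0.125,0],[0,-0.0908,-0.125,0],[0,-0.0908,-0.125,0],[0,-0.0908,-0.125,0],[0,-0.0908,-0.125,0],[0,-0.0908,-0.125,0],[0,-0.0908,-0.125,0]]], gripper=0.3)

```text
t: 2.97
tool_pos: [0.5825, 0.16, 0.2455]
tool_rot: [-1.311, 1.14, 1.311]
contact_force: [1.0, 1.0, 0.4]
opening: 0.0594
```

```bash
python3 -c "
from go import *
plan([.5815,.1615,.13],98);print(ctrl.get_obs()['opening'])"
```

```text
x axis [ 4.e-04  2.e-04 -1.e+00] z yaw 97.99 turn deg -0.01 units -0.0001 shift mm [115.5   0.8   1.6] units [0.4619 0.0032 0.0064] q6 -1.57
world y in tool [ 0.   -0.14  0.99] F [1.  1.  0.4] t 2.97 pos [582.5 160.  245.5]
0.059449106762639
```

Request:
move_arm(increments=[[[0.12,0.0032,0.0064,0],[0.12,0,0,0],[0.12,0,0,0],[0.12,0,0,0],[0.1,0,0,0],[0.08,0,0,0],[0.054,0,0,0],[0,0,0,0],[0,0,0,0]]])

```text
t: 3.72
tool_pos: [0.5802, 0.1631, 0.0666]
tool_rot: [-1.311, 1.14, 1.312]
contact_force: [0.9, -0.6, 1.1]
opening: 0.0599
```

Request:
move_arm(increments=[[[0,0,0,0],[0,0,0,0],[0,0,0,0],[0,0,0,0],[0,0,0,0],[0,0,0,0],[0,0,0,0],[0,0,0,0]]], gripper=1, squeeze=40)

```text
t: 4.38
tool_pos: [0.5814, 0.1632, 0.0683]
tool_rot: [-1.312, 1.138, 1.31]
contact_force: [-0.1, -0.2, 5.4]
opening: 0.0115
```

Request:
move_arm(increments=[[[-0.03,0,0,0],[-0.06,0,0,0],[-0.08,0,0,0],[-0.08,0,0,0],[-0.08,0,0,0],[-0.07,0,0,0],[0,0,0,0],[0,0,0,0]]])

```text
t: 5.05
tool_pos: [0.5807, 0.1632, 0.1676]
tool_rot: [-1.312, 1.138, 1.31]
contact_force: [0.1, -0.5, -0.8]
opening: 0.0116
```

```bash
cat > cal.py <<'E'
from go import *
ps=[];F=[]
for i in range(4):
    for n in("top","side"):
        im=ctrl.get_image(n);o=ctrl.get_obs();ps.append(o["tool_pos"]);F.append(o["contact_force"])
p=np.mean(ps,0);print("tcp",np.round(p*1e3,2),"sd",np.round(np.std(ps,0)*1e3,2),"F",np.round(np.mean(F,0),2),o["t"])
E
python3 - <<'E'
from cal import *
for n in("top","side"):
    im=ctrl.get_image(n);C=cloud(im)
    for r in ctrl.trace(n,"spacer_3"):
        m=r["region"]&(im["depth"]>0);P=C[m]
        print(n,round(r["score"],2),np.round(r["pixel"]),m.sum(),np.round(np.median(P,0),4),np.round(np.percentile(P,2,0),3),np.round(np.percentile(P,98,0),3))
    u,v=proj(im,p);print("tcp px",u,v)
    u,v=int(u),int(v);q=im["pixels"][v-40:v+60,u-60:u+60];save("k_%s.png"%n,q,sc=4)
A=np.hstack([cv2.imread("pics/k_top.png"),cv2.imread("pics/k_side.png")]);cv2.imwrite("pics/k.png",cv2.resize(A,(800,333)))
E
```

```text
tcp [579.46 162.97 165.15] sd [0.28 0.04 0.49] F [-0.26  0.05 -0.71] 5.45
top 0.68 [241. 144.] 241 [0.4686 0.142  0.0804] [0.454 0.138 0.034] [0.484 0.152 0.088]
top 0.68 [181. 123.] 210 [0.5689 0.1571 0.1425] [0.564 0.154 0.001] [0.584 0.212 0.185]
tcp px 114.07604351613034 172.20997522921368
side 0.83 [100. 225.] 519 [0.5723 0.1572 0.1316] [ 0.562  0.153 -0.   ] [0.68  0.33  0.184]
side 0.67 [140. 206.] 392 [0.5219 0.1492 0.0606] [0.506 0.146 0.03 ] [0.552 0.181 0.086]
tcp px 228.5632443525907 82.79760012094039
```

View pics/k.png

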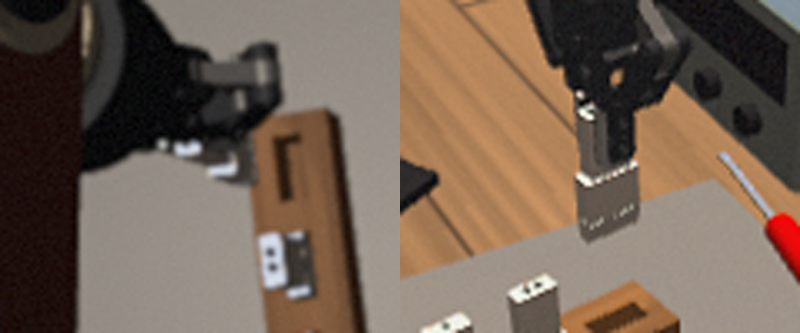

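Run:
```python
from cal import *
yaw=np.deg2rad(8);ex=np.array([np.cos(yaw),np.sin(yaw)]);ey=np.array([-ex[1],ex[0]])
for n in("side","top"):
    im=ctrl.get_image(n);C=cloud(im)
    q=C-p;a=q[...,:2]@ex*1e3;b=q[...,:2]@ey*1e3;z=C[...,2]*1e3
    m=(abs(a)<35)&(abs(b)<20)&(z>85)&(z<148)&(im["depth"]>0)
    print(n,m.sum(),"a",np.percentile(a[m],[0,2,98,100]).round(1),"z",np.percentile(z[m],[0,1,99]).round(1))
    f=m&(z>120)&(z<140);print(" face b: med",np.median(b[f]).round(2),"sd",b[f].std().round(2),"a range",a[f].min().round(1),a[f].max().round(1),f.sum())
    for lo in range(96,146,4):
        f=m&(z>=lo)&(z<lo+4)
        if f.any(): print(lo,f.sum(),"b",np.median(b[f]).round(1),"a",a[f].min().round(1),a[f].max().round(1))
```

```text
tcp [580.36 163.11 166.85] sd [0.02 0.01 0.04] F [-0.1   0.06 -0.17] 6.05
side 364 a [-19.8 -18.8  17.   18.4] z [101.9 102.9 147.4]
 face b: med -7.11 sd 3.13 a range -19.8 17.6 172
100 9 b -3.3 a -18.5 17.0
104 22 b -4.6 a -18.2 13.0
108 29 b -5.4 a -18.8 18.4
112 25 b -6.3 a -19.2 17.6
116 30 b -6.7 a -18.8 16.3
120 35 b -7.3 a -19.4 15.7
124 36 b -7.3 a -19.0 15.9
128 28 b -7.0 a -18.5 17.1
132 34 b -7.2 a -19.8 17.5
136 39 b -7.1 a -18.9 17.6
140 44 b -6.3 a -18.5 17.0
144 33 b -6.2 a -16.6 15.4
top 134 a [-16.4 -16.1   6.4   9.6] z [103.9 105.  147.1]
 face b: med -7.19 sd 3.71 a range -16.1 5.9 60
100 1 b -4.2 a -13.9 -13.9
104 5 b -4.6 a -15.9 0.2
108 3 b -2.1 a -16.0 9.6
112 10 b -5.3 a -16.4 7.3
116 12 b -7.2 a -15.9 7.7
120 13 b -7.4 a -15.8 5.9
124 13 b -7.3 a -16.0 4.9
128 14 b -7.1 a -16.1 0.8
132 10 b -6.9 a -16.0 -1.6
136 10 b -7.0 a -16.0 -0.3
140 13 b -6.4 a -15.9 -7.7
144 30 b -2.4 a -16.3 -6.5
```

```bash
python3 -c "
from go import *
plan([.5237,-.1481,.1668],105.75)"
```

```text
x axis [ 1.e-04 -0.e+00 -1.e+00] z yaw 98.01 turn deg -7.74 units -0.086 shift mm [   0.   139.  -284.2] units [ 2.0000e-04  5.5600e-01 -1.1366e+00] q6 -1.56
world y in tool [-0.   -0.27  0.96] F [-1.   0.8 -0.4] t 6.15 pos [580.3 163.1 166.8]
```

Request:
move_arm(increments=[[[0,0,0,-0.043],[0,0,0,-0.043],[0,0.0278,-0.0568,0],[0,0.0556,-0.1137,0],[0,0.0556,-0.1137,0],[0,0.0556,-0.1137,0],[0,0.0556,-0.1137,0],[0,0.0556,-0.1137,0],[0,0.0556,-0.1137,0],[0,0.0556,-0.1137,0],[0,0.0556,-0.1137,0],[0,0.0556,-0.1137,0],[0,0.0278,-0.0568,0],[0,0,0,0],[0,0,0,0],[0,0,0,0],[0,0,0,0]]])

```text
t: 7.57
tool_pos: [0.5238, -0.1471, 0.1667]
tool_rot: [-1.409, 1.065, 1.41]
contact_force: [0.0, -0.4, -0.4]
opening: 0.0115
```

```bash
python3 -c "
from cal import *
plan([.5237,-.1481,.114],105.75)"
```

```text
tcp [ 523.81 -147.44  166.79] sd [0.05 0.3  0.03] F [ 0.03 -0.08 -0.48] 7.9667
x axis [-0.  0. -1.] z yaw 105.77 turn deg 0.02 units 0.0002 shift mm [52.8  0.1 -0.2] units [ 0.2112  0.0003 -0.0008] q6 -2.26
world y in tool [ 0.   -0.27  0.96] F [ 0.1 -0.1 -0.8] t 7.97 pos [ 523.7 -147.9  166.8]
```

Request:
move_arm(increments=[[[0.04,0,0,0],[0.06,0,0,0],[0.06,0,0,0],[0.04,0,0,0],[0,0,0,0],[0,0,0,0],[0,0,0,0],[0,0,0,0]]])

```text
t: 8.63
tool_pos: [0.5244, -0.1485, 0.1179]
tool_rot: [-1.41, 1.066, 1.407]
contact_force: [0.4, 0.4, -0.6]
opening: 0.0114
```

Run:
```python
from cal import *
yaw=np.deg2rad(15.75);ex=np.array([np.cos(yaw),np.sin(yaw)]);ey=np.array([-ex[1],ex[0]])
im=ctrl.get_image("side");C=cloud(im);q=C-p;a=q[...,:2]@ex*1e3;b=q[...,:2]@ey*1e3;z=C[...,2]*1e3
m=(abs(a)<35)&(abs(b)<20)&(z>48)&(z<97)&(im["depth"]>0)
for lo in range(48,97,4):
    f=m&(z>=lo)&(z<lo+4)
    if f.any(): print(lo,f.sum(),"b",np.median(b[f]).round(1),"a",a[f].min().round(1),a[f].max().round(1),"zmin",z[f].min().round(1))
u,v=map(int,proj(im,p-[0,0,.04]));save("l.png",im["pixels"][v-65:v+65,u-90:u+90],sc=4.4)
```

```text
tcp [ 524.04 -148.33  117.48] sd [0.23 0.11 0.35] F [-0.32  0.02 -0.85] 9.0333
52 13 b -3.5 a -19.1 16.5 zmin 52.3
56 13 b -2.7 a -18.8 2.4 zmin 56.1
60 14 b -3.7 a -19.6 12.7 zmin 60.3
64 26 b -6.4 a -19.3 16.1 zmin 64.0
68 32 b -6.6 a -19.0 14.9 zmin 68.1
72 26 b -6.8 a -19.4 15.2 zmin 72.3
76 37 b -6.5 a -19.5 14.2 zmin 76.0
80 24 b -6.7 a -19.6 16.0 zmin 80.1
84 30 b -6.3 a -19.6 6.3 zmin 84.2
88 23 b -6.3 a -19.2 1.5 zmin 88.2
92 48 b -2.6 a -19.3 -4.2 zmin 92.0
96 3 b -5.6 a -14.5 -7.2 zmin 96.1
```

View pics/l.png

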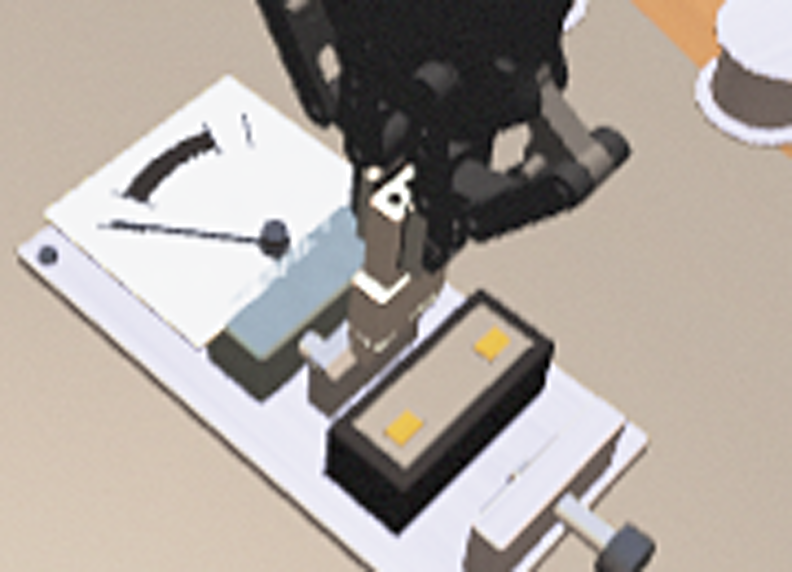

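Request:
move_arm(increments=[[[0.012,0,0,0],[0.012,0,0,0],[0.01,0,0,0],[0.008,0,0,0],[0.008,0,0,0],[0.008,0,0,0],[0.006,0,0,0],[0,0,0,0],[0,0,0,0]]])

```text
t: 9.83
tool_pos: [0.5236, -0.1482, 0.1007]
tool_rot: [-1.408, 1.067, 1.409]
contact_force: [0.3, -0.9, -0.6]
opening: 0.0116
```

```bash
python3 cal.py
```

```text
tcp [ 523.76 -148.21  100.95] sd [0.02 0.01 0.05] F [ 0.26 -0.21 -0.32] 10.2333
```

Request:
move_arm(increments=[[[0.006,0,0,0],[0.006,0,0,0],[0.006,0,0,0],[0.006,0,0,0],[0.006,0,0,0],[0,0,0,0]]])

```text
t: 10.73
tool_pos: [0.524, -0.1477, 0.0936]
tool_rot: [-1.408, 1.065, 1.408]
contact_force: [0.1, 2.4, 4.0]
opening: 0.0112
```

```bash
python3 cal.py
```

```text
tcp [ 523.97 -147.78   93.61] sd [0.01 0.02 0.02] F [0.12 3.57 3.92] 11.1333
```

Request:
move_arm(increments=[[[0,0,0.003,0],[0,0,0.002,0],[0,0,0,0],[0,0,0,0]]])

```text
t: 11.47
tool_pos: [0.5237, -0.1475, 0.0934]
tool_rot: [-1.41, 1.067, 1.407]
contact_force: [1.9, -0.4, 1.8]
opening: 0.0118
```

```bash
python3 cal.py
```

```text
tcp [ 523.43 -147.5    93.3 ] sd [0.1  0.03 0.06] F [ 2.18 -0.9   1.3 ] 11.8667
```

Request:
move_arm(increments=[[[0.006,0,0,0],[0.006,0,0,0],[0.006,0,0,0],[0.006,0,0,0],[0,0,0,0]]])

```text
t: 12.28
tool_pos: [0.5229, -0.1471, 0.0866]
tool_rot: [-1.408, 1.067, 1.409]
contact_force: [1.6, -3.0, -0.7]
opening: 0.0117
```

```bash
python3 cal.py
```

```text
tcp [ 522.89 -146.93   86.7 ] sd [0.02 0.05 0.11] F [ 1.03 -3.76 -2.06] 12.6833
```

Request:
move_arm(increments=[[[0.006,0,-0.002,0],[0.006,0,0,0],[0.006,0,0,0],[0.006,0,0,0],[0,0,0,0]]])

```text
t: 13.1
tool_pos: [0.5237, -0.1474, 0.0812]
tool_rot: [-1.409, 1.066, 1.408]
contact_force: [0.6, -2.9, -1.1]
opening: 0.0111
```

```bash
python3 cal.py
```

```text
tcp [ 523.6  -147.41   81.22] sd [0.04 0.02 0.02] F [ 2.   -3.   -0.69] 13.5
```

Sliding easily with about 3.4 N from the jaw, some 2.4 mm of press. The nose is about 7 mm above the floor, so I go on gently.

Request:
move_arm(increments=[[[0.006,0,0,0],[0.006,0,0,0],[0.005,0,0,0],[0.004,0,0,0],[0,0,0,0]]])

```text
t: 13.92
tool_pos: [0.5233, -0.1475, 0.0758]
tool_rot: [-1.409, 1.067, 1.409]
contact_force: [1.1, -3.1, -0.5]
opening: 0.0115
```

```bash
python3 cal.py
```

```text
tcp [ 523.29 -147.43   75.79] sd [0.02 0.03 0.01] F [ 1.64 -2.86 -0.85] 14.3167
```

Request:
move_arm(increments=[[[0.003,0,0,0],[0.003,0,0,0],[0.003,0,0,0],[0,0,0,0]]])

```text
t: 14.65
tool_pos: [0.5236, -0.1475, 0.0744]
tool_rot: [-1.409, 1.066, 1.408]
contact_force: [-0.3, -1.6, 3.6]
opening: 0.0118
```

```bash
python3 cal.py
```

```text
tcp [ 523.65 -147.51   74.34] sd [0.01 0.01 0.01] F [-1.14 -1.97  5.1 ] 15.05
```

Request:
move_arm(increments=[[[0.003,0,0,0],[0,0,0,0],[0,0,0,0]]])

```text
t: 15.3
tool_pos: [0.5238, -0.1475, 0.0743]
tool_rot: [-1.409, 1.066, 1.409]
contact_force: [-3.7, -1.3, 9.0]
opening: 0.0112
```

Run:
```python
from cal import *
im=ctrl.get_image("side");save("n.png",im["pixels"][180:330,190:350],sc=4)
```

```text
tcp [ 523.75 -147.53   74.31] sd [0.02 0.01 0.02] F [-2.99 -1.51  9.13] 15.7
```

View pics/n.png

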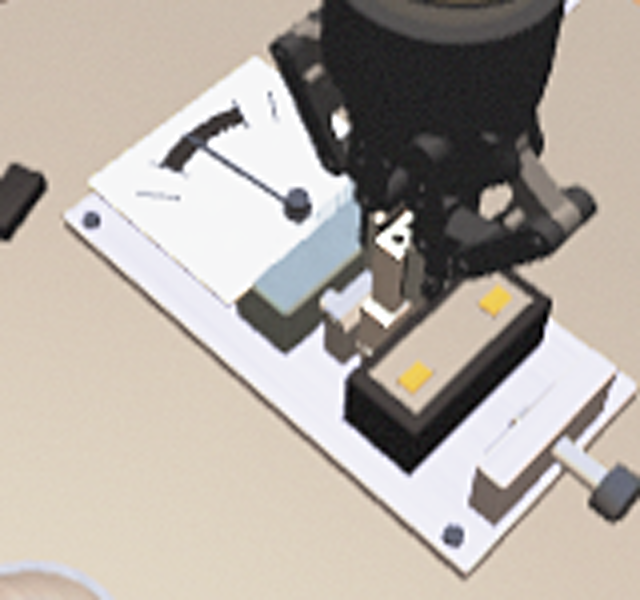

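Request:
move_arm(increments=[[[-0.003,0,0,0],[0,0,0,0],[0,0,0,0]]])

```text
t: 16.0
tool_pos: [0.5237, -0.1475, 0.0743]
tool_rot: [-1.409, 1.066, 1.408]
contact_force: [-0.9, -1.7, 6.5]
opening: 0.0112
```

Request:
move_arm(increments=[[[0,0,0,0],[0,0,0,0],[0,0,0,0],[0,0,0,0],[0,0,0,0],[0,0,0,0]]], gripper=0.5)

```text
t: 16.5
tool_pos: [0.5232, -0.1472, 0.0734]
tool_rot: [-1.408, 1.066, 1.409]
contact_force: [-0.2, 0.4, -0.9]
opening: 0.0423
```

Request:
move_arm(increments=[[[-0.03,0,0,0],[-0.06,0,0,0],[-0.08,0,0,0],[-0.1,0,0,0],[-0.1,0,0,0],[-0.1,0,0,0],[-0.05,0,0,0],[0,0.12,0.08,0],[0,0.14,0.08,0],[0,0.14,0.08,0],[0,0.14,0.08,0],[0,0.14,0.08,0],[0,0.12,0.08,0],[0,0,0,0],[0,0,0,0]]])

```text
t: 17.75
tool_pos: [0.2979, -0.0861, 0.2044]
tool_rot: [-1.413, 1.066, 1.403]
contact_force: [0.2, 0.0, 0.3]
opening: 0.0431
```

Run:
```python
from cal import *
ims={n:ctrl.get_image(n) for n in("side","top")}
save("o.png",np.hstack([cv2.resize(ims["side"]["pixels"][180:330,200:350],(400,400),interpolation=3),cv2.resize(ims["top"]["pixels"][140:270,215:345],(400,400),interpolation=3)]))
yaw=np.deg2rad(15.75);ex=np.array([np.cos(yaw),np.sin(yaw)]);ey=np.array([-ex[1],ex[0]])
for n,im in ims.items():
    C=cloud(im);q=C[...,:2]-[.5237,-.1475];a=q@ex*1e3;b=q@ey*1e3;z=C[...,2]*1e3
    m=(abs(a)<25)&(abs(b)<14)&(z>60)&(im["depth"]>0)
    print(n,m.sum(),"a",np.percentile(a[m],[2,50,98]).round(1),"b",np.percentile(b[m],[2,50,98]).round(1),"ztop",np.percentile(z[m],[90,98]).round(1))
```

```text
tcp [298.84 -86.37 203.67] sd [0.14 0.05 0.34] F [-0.08  0.39  0.18] 18.15
side 315 a [-14.9  -4.8  12.1] b [-6.6 -4.2  5.3] ztop [92.3 93.2]
top 152 a [-11.3   1.9  15.4] b [-5.9  2.2  5.9] ztop [93.9 95. ]
```

View pics/o.png

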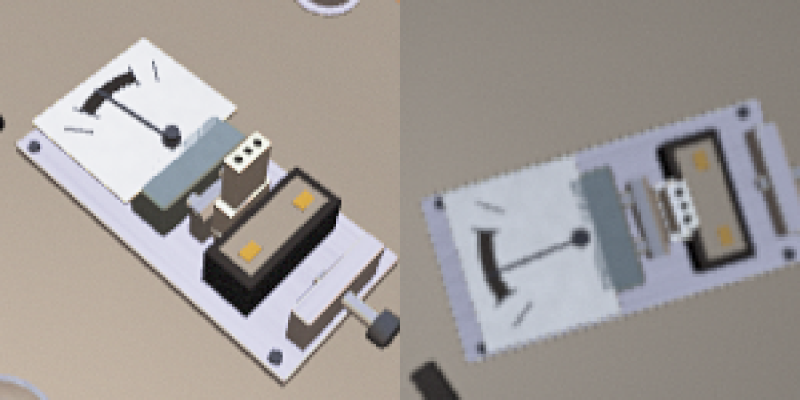

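```bash
python3 -c "
from h import *
print(ctrl.finish_job())"
```

```text
the job is handed in; nothing more can be done
None
```

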